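# Draw the mixing spatula out of the covered rinse tub

### The arm

A 6-joint arm with a two-finger parallel gripper is mounted at the origin on a cart in front of the work surface, level with it; the furniture and walls round the work are solid. World frame = base frame: x ahead of the robot, y to its left, z up, the work surface at z = 0. Lengths are in m, angles in rad, forces in N, time in s.
With the tool pointing down it reaches from about 0.225 to 0.875 m from the base axis. Payload 3.4 kg.
Tool frame: the origin (TCP) lies at the very end of the fingers, on their centre line; the grasp point (between the pads) lies 19 mm behind it; z points along the fingers, y is the direction in which the jaws open and shut (so a half turn about z gives the same grasp; the last joint's range is limited). The gripper opens to 85 mm and grips with 20 to 120 N. Pads are 22 mm wide; open, the fingers measure 114 mm over their backs; the gripper's body (76 mm by 85 mm) begins 54 mm behind the grasp point. The pads swing forward as they close: fully open they stand 13 mm farther back than shut.
Start: joints at [1.182, 0.276, 1.505, -0, 1.361, -0.121], TCP at [0.152, 0.555, 0.231] pointing down, gripper open.
Joint ranges: [-2.89, 2.89], [-0.75, 2.08], [0.22, 2.7], [-1.18, 4.32], [0.11, 2.71], [-2.7, 2.7]. Speed limits (rad/s): [2.57, 2.57, 3.14, 3.14, 3.14, 3.14].

### API

Orientations are given as a unit quaternion [w, x, y, z].
In Python, from rig import telemetry, optics, order gives the robot as it stands.
- The arm moves only by the shell command python3 -m creep 'ROWS' [FORCE]. ROWS is a JSON object of lists of equal length, an entry for each row: "slide": the shift along the world's x, y, z normalised to -1 to 1, where 1 is 0.15 m, a list of three; "twist": the turn, a rotation vector about the world's x, y, z normalised to -1 to 1, where 1 is 360 degrees, a list of three; "fingers": the gripper's target within -1 to 1 (fully open at 1, half-way at 0, shut at -1). A call has 1 to 20 rows; each row is the pose to reach, as a shift and turn from the pose commanded when the call began, turning the shorter way round; what a row does not reach only later rows make up. A row lasts 1/10 s, in which the tool goes at most 50 mm and 8.59 degrees, less where a joint would pass 70% of its speed; a pose out of reach is approached as far as the arm can. A call with a number of a shift or a turn outside -1 to 1 is refused whole. A call with a gripper value outside its range is refused whole. The fingers move at their own pace and stop on an object; FORCE is the grip in N (left out, the last holds). Time passes only in rows, so rows that repeat a pose let the fingers close. It gives the time, the measured TCP pose, the force and the opening at its end, in the units of the state.
- telemetry.get_state(): the state, without advancing time (a new reading comes with each control period).
- optics.get_image(name): name is "scene" or "top" or "wrist"; returns a dict with "img" (384x512x3 uint8, blue, green, red), "depth" (384x512 float32, m along the optical axis (not along the pixel's ray), 0 where there is no reading), "fovy" (degrees; the focal length in pixels is half the picture's height over the tangent of half this angle, whatever the lens; pixels are square), "cx", "cy" (the principal point, pixels), "dist" ([k1, k2, p1, p2, k3] as OpenCV has them; the pictures are not rectified), "world_from_camera" (4x4, takes a point from camera to world coordinates). Camera axes: x right, y down, z forward; pixel columns grow to the right and rows downward; lengths in m; the calibration is good to about 2 mm. A picture is of the moment at which its call begins.
- order.sign_off(): hands the job in, once; it reports no verdict.
The state is a dict: "clock": time; "qpos": joint angles; "qd": joint speeds; "effort": joint torques, N m; "position": TCP position; "ee_rot": TCP orientation; "contact_force": force on the tool from outside, world axes, zero at the start; "moment": the same for the moment, N m; "width": finger opening in m.
Only numpy, scipy, OpenCV 4.12 (cv2) and the standard library are available. Lean on these libraries where they do the work, as an engineer would, in place of code of your own. Each camera call takes 0.05 s, during which the arm holds its last target.

### The job

The mixing spatula lies in the dry blue rinse tub, its blade under the fixed white splash cover and its handle showing in the window, which is too short for it to come out level. Slant it handle first out through the window, without wedging it hard against the tub, then finish holding it in the gripper with the blade tip over the green mixing bowl, a few centimetres above the rim, the blade sloping clearly down towards the bowl and touching nothing. Do not let go of it at the end, and leave the bowl, jar, bottle and yellow cast where they stand.

Things in the scene. Friction and masses are not known exactly. Their poses are not given: they have to be found in the camera images.
- tub: Blue tub, fixed to the counter. Origin: centre of its underside, on the counter. Outside 128 (its x) x 236 (its y) x 58 mm high; walls and floor 6 mm. A fixed white cover 4 mm thick (z 54 to 58 mm) closes the top from the -y end to y = -22 mm; the rest, 116 mm in x, y from -22 to +112 mm, is the open window. A drain plug sticks out 10 mm at the -y end.
- window_edge (a point): Middle of the cover's edge at the window, at the tub's top (tub frame x 0, y -22, z 58 mm). Inside the tub two blue cross rests, 100 x 5 mm, carry the spatula: one at tub y = 78 mm, top at z = 20 mm (under the handle), one at y = -50 mm, top at z = 24 mm (under the blade)
- spatula: Steel mixing spatula, loose, about 30 g, 194 mm long along its y. Origin: mid-length, at the handle's underside, 20 mm above the counter at the start. Lies level on the tub's rests, z up, handle towards the tub's +y end in the window, blade under the cover. Round handle 14 mm wide (x), 9 mm thick, y +7 to +97 mm. Best gripped across the handle near y = +45 mm; clear below it down to the tub floor.
- blade_tip (a point): Point 2 mm inside the free end of the blade (spatula frame y = -95, z = 5 mm). The blade is flat, 28 mm wide, 2 mm thick, from y = -97 to +10 mm, 4 to 6 mm above the spatula's origin
- handle_end (a point): Point 2 mm inside the free end of the handle (spatula frame y = +95, z = 4.5 mm)
- bowl: Green mixing bowl, loose, round, 119 mm across the rim, 67 mm high, standing upright to the right of the tub. Origin: centre of its underside
- jar_paste: Bystander: white jar with blue lid, 53 mm across, 42 mm high; origin at the centre of its underside
- bottle_monomer: Bystander: brown bottle with black cap, 42 mm across, 92 mm high; origin at the centre of its underside
- cast_yellow: Bystander: yellow plaster tooth cast, 53 x 68 x 29 mm; origin at the centre of its underside
Things that resemble listed ones, but are neither listed nor needed, are in the scene too. There is more than one size of the bowl; the job needs the larger.

How it is judged:
On the way, in this order (a step that is already met when the one before it is completed fails the run):
1. the handle end is up through the window, above the tub's top, while the blade tip is still below the cover (z of handle_end in the frame of tub above 0.06 m and z of blade_tip in the frame of tub below 0.054 m and y of blade_tip in the frame of window_edge below 0 m), for 0.05 s.
2. the blade tip has come out above the tub's top, the spatula held by the fingers (z of blade_tip in the frame of tub above 0.063 m and contact force between the fingers and spatula above 0.5 N), for 0.1 s.
At the end, for the whole second after the job is handed in: Fingers hold the spatula still, touching neither tub nor bowl; blade tip within 50 mm of the bowl's centre seen from above, 72 to 190 mm above the counter (rim 67 mm), blade end lower, slope at least 8 degrees; bowl upright, moved under 20 mm (contact force between the fingers and spatula above 0.5 N and horizontal distance between blade_tip and bowl below 0.05 m and height (world z) of blade_tip between 0.072 and 0.19 m and angle between spatula's own y axis and vertical below 1.43 rad and contact force between spatula and tub below 0.05 N and contact force between each of spatula, the arm and bowl below 0.05 N and linear speed of spatula below 0.02 m/s and angular speed of spatula below 0.2 rad/s and angle between bowl's own z axis and vertical below 0.1 rad and distance of bowl from where it was at the start of the episode below 0.02 m); the arm keeps its last pose, push and grip.
It fails at once if the spatula is wedged against the tub with more than 20 N (contact force between spatula and tub above 20 N).
It fails at once if the bowl is moved more than 20 mm (distance of bowl from where it was at the start of the episode above 0.02 m).
It fails at once if the jar is moved more than 15 mm (distance of jar_paste from where it was at the start of the episode above 0.015 m).
It fails at once if the bottle is moved more than 15 mm (distance of bottle_monomer from where it was at the start of the episode above 0.015 m).
It fails at once if the yellow cast is moved more than 15 mm (distance of cast_yellow from where it was at the start of the episode above 0.015 m).
It also fails if it takes over 42 s, if anything falls off the work surface, if the arm or the gripper's body presses on something with over 40 N, if the wrist force passes 120 N, or if a joint passes its speed limit or range.

## Working session

There is one attempt and no reset: what is moved stays moved. The work goes in short steps, Python scripts to look and compute and a shell command to move; the robot and the scene stay as the last step left them, time stands still between calls to the robot, and variables do not carry over. Pictures are saved under pics/ and viewed, and the job is handed in when it is done.

```bash
ls; mkdir -p pics; cat > h.py <<'E'
import numpy as np, cv2, pickle
from rig import telemetry, optics
def grab(name,tag):
    d=optics.get_image(name); pickle.dump(d,open(f'pics/{tag}.pkl','wb')); cv2.imwrite(f'pics/{tag}.png',d['img']); return d
def load(tag): return pickle.load(open(f'pics/{tag}.pkl','rb'))
def K(d):
    h=d['img'].shape[0]; f=h/2/np.tan(np.radians(d['fovy'])/2)
    return np.array([[f,0,d['cx']],[0,f,d['cy']],[0,0,1.]])
def ray(d,u,v):
    n=cv2.undistortPoints(np.array([[[u,v]]],float),K(d),np.array(d['dist'],float),None,None,None)[0,0] if False else cv2.undistortPoints(np.array([[[u,v]]],float),K(d),np.array(d['dist'],float))[0,0]
    return np.array([n[0],n[1],1.])
def pt(d,u,v):
    z=np.median([q for q in d['depth'][int(v)-1:int(v)+2,int(u)-1:int(u)+2].ravel() if q>0] or [0])
    T=np.array(d['world_from_camera']); return (T@np.append(ray(d,u,v)*z,1))[:3]
def onz(d,u,v,z):
    T=np.array(d['world_from_camera']); r=T[:3,:3]@ray(d,u,v); o=T[:3,3]
    return o+r*(z-o[2])/r[2]
def proj(d,P):
    T=np.linalg.inv(np.array(d['world_from_camera'])); 
    return cv2.projectPoints(np.atleast_2d(np.array(P,float)),cv2.Rodrigues(T[:3,:3])[0],T[:3,3],K(d),np.array(d['dist'],float))[0][:,0]
def crop(tag,x0,y0,x1,y1,s,out):
    im=load(tag)['img'][y0:y1,x0:x1]; cv2.imwrite(f'pics/{out}.png',cv2.resize(im,None,fx=s,fy=s,interpolation=cv2.INTER_CUBIC))
E
python3 - <<'E'
from h import *
print(telemetry.get_state())
for n in ['scene','top','wrist']:
    d=grab(n,n+'0'); print(n,d['fovy'],d['cx'],d['cy'],d['dist'],np.round(d['world_from_camera'],3).tolist())
E
```

```text
pics
{'clock': 0.0, 'qpos': array([ 1.18202513e+00,  2.76600674e-01,  1.50613555e+00,  2.42947668e-05,
        1.36068728e+00, -1.21008854e-01]), 'qd': array([-0.00126462,  0.00097598,  0.00010686, -0.00185778,  0.00042772,
        0.00124374]), 'effort': array([ 4.46206031e-04, -4.16768503e+01, -2.45811260e+01,  1.39409835e-04,
        1.10414889e-02, -1.17585293e-05]), 'position': array([0.15193185, 0.55402135, 0.2304355 ]), 'ee_rot': array([-2.42308235e-04,  1.33484044e-01,  9.91050539e-01, -8.82852709e-04]), 'contact_force': array([-0.66256601,  0.10382952, -1.16248933]), 'moment': array([ 0.01723937,  0.00878621, -0.00153924]), 'width': 0.08508772030673803}
scene 48.37682683811104 260.8853397823442 189.2075293715615 [-0.08948078  0.          0.          0.          0.        ] [[0.686, -0.283, 0.671, -0.471], [-0.728, -0.288, 0.622, -0.942], [0.017, -0.915, -0.403, 0.687], [0.0, 0.0, 0.0, 1.0]]
top 54.321043647241765 257.5567117468184 184.10047778946694 [-0.00950555  0.          0.          0.          0.        ] [[-0.011, -0.996, 0.091, 0.466], [-1.0, 0.012, 0.003, 0.002], [-0.004, -0.091, -0.996, 1.145], [0.0, 0.0, 0.0, 1.0]]
wrist 66.38299007924144 256.74218287768906 194.09250892032625 [-0.0315781  0.         0.         0.         0.       ] [[0.265, 0.911, 0.316, 0.07], [0.964, -0.249, -0.088, 0.577], [-0.002, 0.328, -0.945, 0.373], [0.0, 0.0, 0.0, 1.0]]
```

View pics/top0.png

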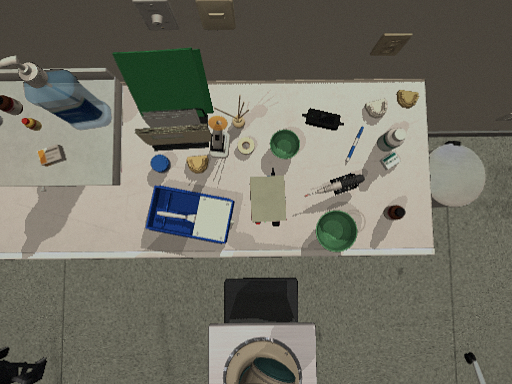

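View pics/scene0.png

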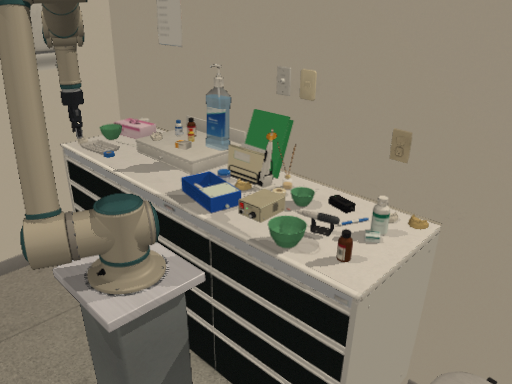

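View pics/wrist0.png

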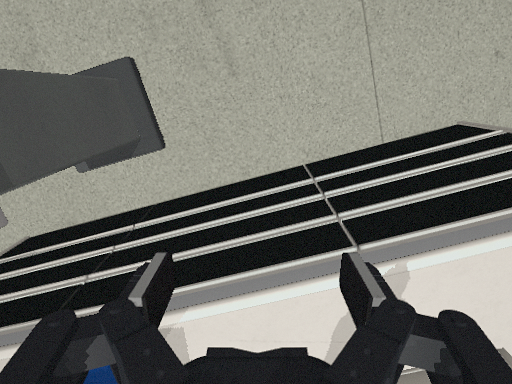

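```bash
python3 - <<'E'
from h import *
crop('top0',140,175,370,260,3.4,'c1')
crop('top0',130,80,430,260,2.6,'c2')
E
```

```text
(no output)
```

View pics/c1.png

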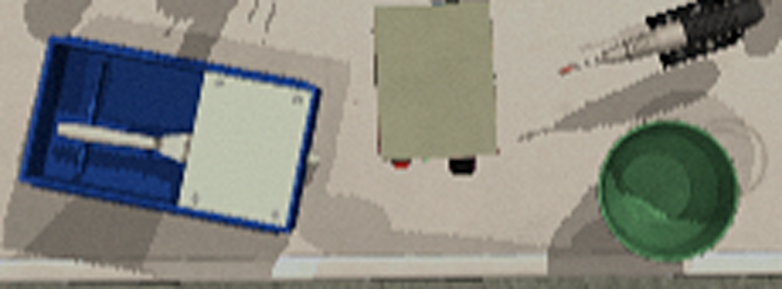

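View pics/c2.png

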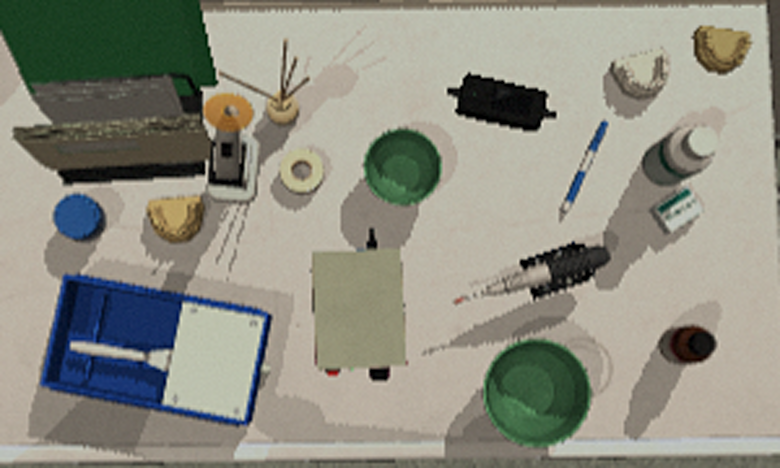

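```bash
python3 - <<'E'
from h import *
d=load('top0')
q=lambda u,v:(140+u/3.4,175+v/3.4)
P=[onz(d,*q(u,v),.058)[:2] for u,v in [(50,37),(320,88),(290,232),(21,182)]]
P=np.array(P); print(P, np.linalg.norm(P-np.roll(P,1,0),axis=1))
c=P.mean(0); 
for u,v in [(60,129),(150,141),(188,147)]: print('hand',onz(d,*q(u,v),.026))
# handle end
# bowl: circle fit by rim color
for n,u,v in [('tubcover',245,150)]: print(n,pt(d,*q(u,v)))
im=d['img'].astype(int); g=(im[...,1]>im[...,2]*1.5)&(im[...,1]>im[...,0]*1.1)
n,lab,st,ce=cv2.connectedComponentsWithStats(g.astype('uint8'))
for i in range(1,n):
    if st[i,4]>150:
        cs,_=cv2.findContours((lab==i).astype('uint8'),cv2.RETR_EXTERNAL,cv2.CHAIN_APPROX_NONE)
        (x,y),r=cv2.minEnclosingCircle(cs[0]); a=onz(d,x,y,.067);b=onz(d,x+r,y,.067)
        print(i,st[i],(x,y,r),a,np.linalg.norm(a-b)*2)
a=P[3]+P[0]-P[1]-P[2]; print('y axis',a/np.linalg.norm(a),np.degrees(np.arctan2(a[1],a[0])),'c',c)
b=P[0]+P[1]-P[2]-P[3];print('x',np.degrees(np.arctan2(b[1],b[0])))
# depth map patches in the tub
for u,v in [(135,60),(150,141),(80,133),(100,175),(245,150),(90,70),(35,100)]: print((u,v),np.round(pt(d,*q(u,v)),3))
for nm,u,v in [('bowl',337,228),('box',268,198),('box2',265,190)]: print(nm,np.round(pt(d,u,v),3))
E
```

```text
[[0.56406282 0.30617811]
 [0.51759555 0.07424214]
 [0.39595211 0.10034014]
 [0.44046718 0.32925465]] [0.12573149 0.23654492 0.12441154 0.23320258]
hand [0.48564337 0.30521903 0.026     ]
hand [0.47426862 0.22590699 0.026     ]
hand [0.46865752 0.19249199 0.026     ]
tubcover [0.4655143  0.13845539 0.05782488]
1 [ 113   47  101   70 4957] (163.0, 82.0, 57.801483154296875) [0.87327395 0.28341552 0.067     ] 0.344235367571386
20 [270 130  30  28 646] (284.5, 143.5, 14.57748031616211) [ 0.68318543 -0.07455076  0.067     ] 0.08517685944055825
30 [ 316  211   41   40 1292] (336.0671691894531, 230.6641845703125, 20.399045944213867) [ 0.42861556 -0.21752599  0.067     ] 0.11669823356324555
y axis [0.19368427 0.98106391] 78.83212720724377 c [0.47951942 0.20250376]
x -11.338398669057847
(135, 60) [0.544 0.233 0.057]
(150, 141) [0.474 0.226 0.027]
(80, 133) [0.482 0.287 0.03 ]
(100, 175) [0.445 0.274 0.007]
(245, 150) [0.466 0.138 0.058]
(90, 70) [0.539 0.284 0.006]
(35, 100) [0.51  0.319 0.056]
bowl [ 0.435 -0.233  0.008]
box [ 0.525 -0.024  0.062]
box2 [ 0.548 -0.016  0.062]
```

Three green bowls: (337,230), about 117 mm across the rim; (285,143), about 85 mm; and a far one, (110,131) in the scene view. Only the first fits 119 mm and stands to the right of the tub, as c1 and c2 confirm. The blue tub is the one at (190,215), with the handle showing in its window from about (157,213) to (185,216). Moving above the handle now.

```bash
python3 -m creep '{"slide":[[0.5,-0.5,0],[1,-1,0],[1,-1,0],[1,-1,0],[1,-1,0],[1,-1,0]],"twist":[[0,0,-0.023],[0,0,-0.046],[0,0,-0.069],[0,0,-0.092],[0,0,-0.115],[0,0,-0.12]],"fingers":[0,0,0,0,0,0]}' 60
python3 -m creep '{"slide":[[0.4,-0.4,0],[0.8,-0.8,0],[1,-1,0],[1,-1,0],[1,-1,0],[1,-1,0]],"twist":[[0,0,-0.023],[0,0,-0.046],[0,0,-0.069],[0,0,-0.092],[0,0,-0.115],[0,0,-0.119]],"fingers":[0,0,0,0,0,0]}'
```

```text
clock: 0.75
position: [0.3039, 0.4025, 0.2311]
ee_rot: [0.0, 0.492, 0.871, -0.0]
contact_force: [1.0, 0.2, -0.5]
width: 0.0427
clock: 1.35
position: [0.4536, 0.2528, 0.2308]
ee_rot: [0.0, 0.775, 0.632, -0.0]
contact_force: [-0.6, 1.3, 0.1]
width: 0.0425
```

```bash
python3 - <<'E'
from h import *
grab('wrist','w1')
d=grab('top','top1')
crop('top1',140,175,370,260,3.4,'c3')
E
```

```text
(no output)
```

View pics/w1.png

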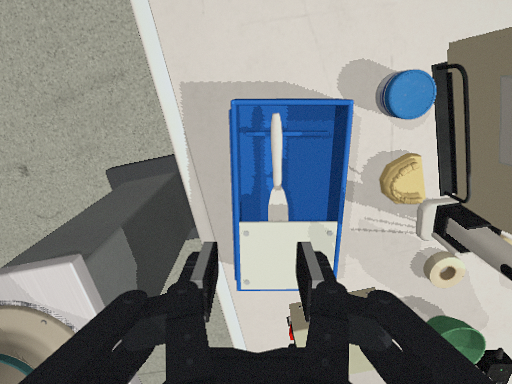

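```bash
python3 - <<'E'
from h import *
crop('w1',215,85,375,300,2.7,'c4')
E
```

```text
(no output)
```

View pics/c4.png

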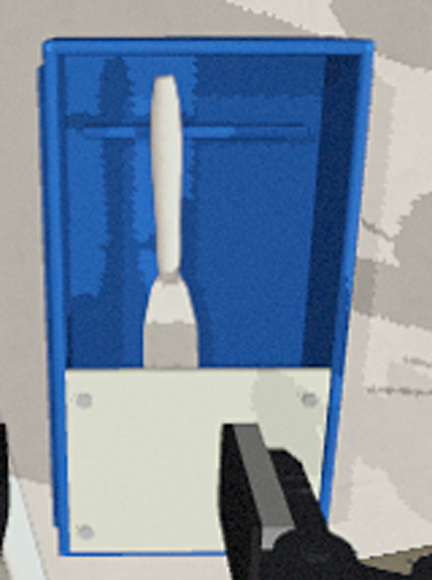

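```bash
python3 - <<'E'
from h import *
d=load('w1'); q=lambda u,v:(215+u/2.7,85+v/2.7)
P=np.array([onz(d,*q(u,v),.058)[:2] for u,v in [(374,41),(45,41),(64,368),(334,369)]]); print(P)
print(P[0]-P[1], np.linalg.norm(P[0]-P[1]), np.degrees(np.arctan2(*(P[0]-P[1])[::-1])))
e=P[3]-P[2]; print('edge',np.linalg.norm(e),np.degrees(np.arctan2(*e[::-1])))
mid=(P[0]+P[1])/2; th=np.radians(78.6); Y=np.array([np.cos(th),np.sin(th)])
print('origin from end',mid-Y*.118,' from edge',(P[2]+P[3])/2+Y*.022)
H=np.array([onz(d,*q(u,v),.0245)[:2] for u,v in [(164,75),(168.5,272)]]); print(H,np.linalg.norm(H[0]-H[1]),np.degrees(np.arctan2(*(H[0]-H[1])[::-1])))
for u,v in [(165,100),(167,180),(168,250)]: print(pt(d,*q(u,v)))
E
```

```text
[[0.5664379  0.30853845]
 [0.44373134 0.333566  ]
 [0.42072894 0.19973643]
 [0.53585978 0.17535761]]
[ 0.12270656 -0.02502754] 0.1252328978593548 -11.528070968079549
edge 0.11768362993518651 -11.955714044249703
origin from end [0.48176105 0.20538023]  from edge [0.48264282 0.20911299]
[[0.48733716 0.30958499]
 [0.47337533 0.22272117]] 0.08797872969269628 80.86880855927537
[0.48570428 0.29961229 0.02791736]
[0.48027373 0.26595077 0.02946207]
[0.47499615 0.23414888 0.02796327]
```

```bash
python3 -m creep '{"slide":[[0.08,0,-0.2],[0.165,0,-0.45],[0.165,0,-0.7],[0.165,0,-0.85],[0.165,0,-0.85],[0.165,0,-0.85]],"twist":[[-0.01,0.0017,0.003],[-0.02,0.0034,0.006],[-0.03,0.005,0.006],[-0.041,0.0067,0.006],[-0.041,0.0067,0.006],[-0.041,0.0067,0.006]],"fingers":[-0.2,-0.2,-0.2,-0.2,-0.2,-0.2]}'
python3 - <<'E'
from h import *
print(telemetry.get_state())
grab('wrist','w2'); grab('scene','s2')
crop('s2',150,130,350,260,4,'c5')
E
```

```text
clock: 2.05
position: [0.476, 0.2558, 0.1039]
ee_rot: [0.086, 0.754, 0.644, -0.098]
contact_force: [0.3, -0.9, 0.1]
width: 0.0343
{'clock': 2.05, 'qpos': array([ 0.50338901,  0.42022479,  1.65264963, -0.21950427,  1.23571032,
        0.74988182]), 'qd': array([-0.02309554, -0.03795272, -0.02178793, -0.00321488, -0.00137999,
        0.0085453 ]), 'effort': array([ 5.04773241e-01, -4.34984064e+01, -1.93141919e+01, -9.30596497e-01,
        9.64470841e-01,  5.67553332e-03]), 'position': array([0.47599776, 0.25579668, 0.10392575]), 'ee_rot': array([ 0.08571126,  0.75382274,  0.64409952, -0.09767635]), 'contact_force': array([ 0.30947522, -0.8802176 ,  0.13110899]), 'moment': array([ 0.11592471, -0.04307312, -0.00819973]), 'width': 0.034295022508619905}
```

View pics/w2.png

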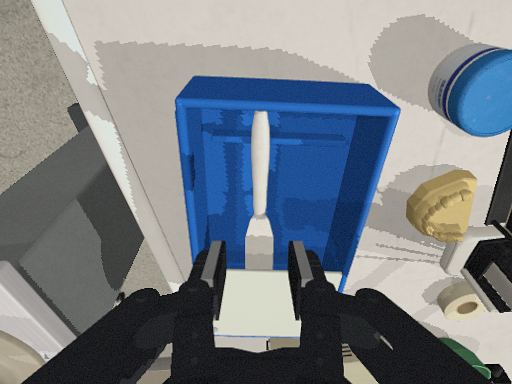

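View pics/c5.png

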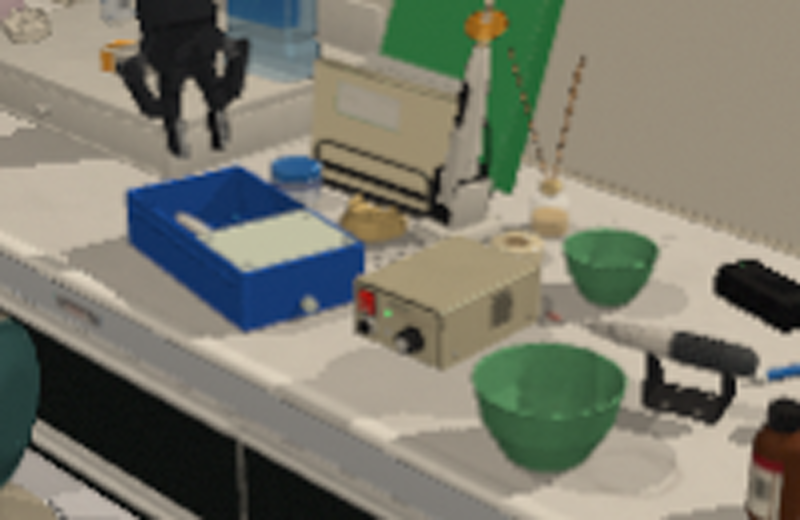

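```bash
python3 - <<'E'
from h import *
from scipy.spatial.transform import Rotation as R
d=load('w2')
H=np.array([onz(d,u,v,.0245)[:2] for u,v in [(260.5,112),(260,214)]]); print(H,np.linalg.norm(H[0]-H[1]),np.degrees(np.arctan2(*(H[0]-H[1])[::-1])))
s=telemetry.get_state(); w=s['ee_rot']; M=R.from_quat([*w[1:],w[0]]).as_matrix(); print(s['position'],M, s['qd'])
E
```

```text
[[0.48678483 0.30834711]
 [0.47343072 0.22227487]] 0.08710201736117905 81.18087212453118
[0.4772462  0.2552085  0.10562578] [[ 0.15441816  0.9874241  -0.03389209]
 [ 0.95436134 -0.15794768 -0.25346986]
 [-0.25563543  0.00679505 -0.96674938]] [-0.01358587 -0.01430929 -0.00404411 -0.00288445  0.00073414  0.00448351]
```

```bash
python3 -m creep '{"slide":[[0.007,-0.01,-0.2],[0.007,-0.01,-0.4],[0.007,-0.01,-0.5],[0.007,-0.01,-0.55],[0.007,-0.01,-0.58],[0.007,-0.01,-0.6],[0.007,-0.01,-0.6],[0.007,-0.01,-0.6]],"twist":[[0,0,0],[0,0,0],[0,0,0],[0,0,0],[0,0,0],[0,0,0],[0,0,0],[0,0,0]],"fingers":[-0.2,-0.2,-0.2,-0.2,-0.2,-0.2,-0.2,-0.2]}'
python3 - <<'E'
from h import *
s=telemetry.get_state(); print(s['position'],s['contact_force'])
grab('wrist','w3');s=telemetry.get_state(); print(s['position'],s['contact_force'])
E
```

```text
clock: 2.95
position: [0.4796, 0.2534, 0.0155]
ee_rot: [0.087, 0.755, 0.643, -0.096]
contact_force: [0.9, -1.2, 4.0]
width: 0.0344
[0.47960783 0.25343557 0.01554587] [ 0.86307832 -1.24371628  3.97884962]
[0.47970916 0.25345761 0.01544474] [ 1.77288082 -1.31337261  4.8099281 ]
```

View pics/w3.png

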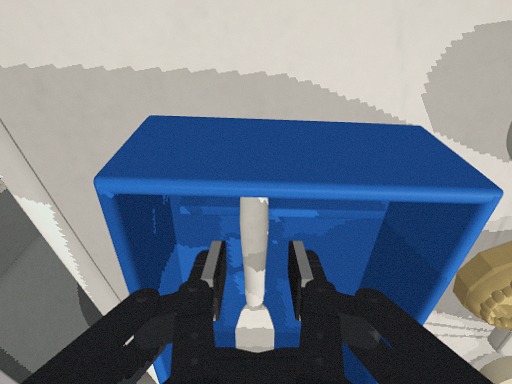

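```bash
python3 -m creep '{"slide":[[0,0,0.015],[0,0,0.015],[0,0,0.015]],"twist":[[0,0,0],[0,0,0],[0,0,0]],"fingers":[-0.2,-0.2,-0.2]}'
python3 - <<'E'
from h import *
for i in range(1):
    s=telemetry.get_state(); print(s['position'],s['contact_force'],s['moment'])
E
```

```text
clock: 3.3
position: [0.478, 0.2532, 0.0162]
ee_rot: [0.086, 0.755, 0.643, -0.097]
contact_force: [0.2, 0.8, 2.2]
width: 0.0343
[0.47797197 0.25324557 0.01622107] [0.20847508 0.84688643 2.24505849] [ 0.13123102  0.02030185 -0.0269927 ]
```

```bash
python3 -m creep '{"slide":[[0,0,0],[0,0,0],[0,0,0],[0,0,0],[0,0,0],[0,0,0],[0,0,0],[0,0,0]],"twist":[[0,0,0],[0,0,0],[0,0,0],[0,0,0],[0,0,0],[0,0,0],[0,0,0],[0,0,0]],"fingers":[-0.5,-0.7,-1,-1,-1,-1,-1,-1]}' 50
python3 - <<'E'
from h import *
s=telemetry.get_state(); print(s['position'],s['contact_force'],s['moment'])
grab('wrist','w4')
E
```

```text
clock: 4.1
position: [0.478, 0.253, 0.016]
ee_rot: [0.086, 0.755, 0.643, -0.098]
contact_force: [0.3, -0.2, -0.7]
width: 0.0099
[0.4779689  0.25304945 0.0160113 ] [ 0.33750575 -0.22188103 -0.69716194] [ 0.13510112  0.00646844 -0.0002239 ]
```

View pics/w4.png

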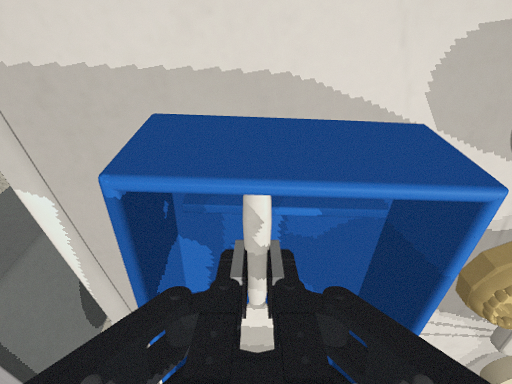

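```bash
python3 -m creep '{"slide":[[0,0,0.015],[0,0,0.03],[0,0,0.045],[0,0,0.055],[0,0,0.055]],"twist":[[0,0,0],[0,0,0],[0,0,0],[0,0,0],[0,0,0]],"fingers":[-1,-1,-1,-1,-1]}' 70
python3 - <<'E'
from h import *
s=telemetry.get_state(); print(s['position'],s['contact_force'],s['moment'])
grab('wrist','w5')
E
```

```text
clock: 4.65
position: [0.4782, 0.2531, 0.0247]
ee_rot: [0.086, 0.755, 0.643, -0.097]
contact_force: [0.0, -0.7, -0.3]
width: 0.0089
[0.47815572 0.2531377  0.02467056] [ 0.01863347 -0.65715556 -0.25638464] [ 0.11168408 -0.0278425  -0.02999938]
```

View pics/w5.png

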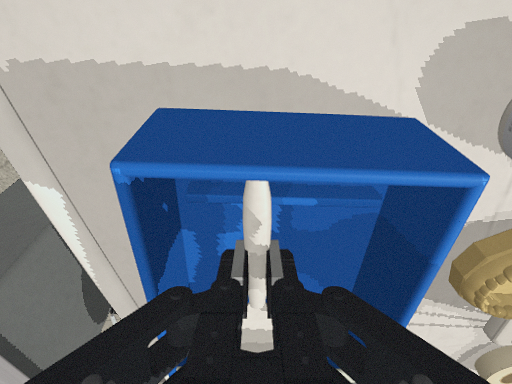

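```bash
python3 - <<'E'
from h import *
for t in ['w4','w5']:
    d=load(t)
    for u,v in [(257,205),(257,225),(257,300),(257,330),(257,345)]: print(t,u,v,np.round(pt(d,u,v),4))
E
```

```text
w4 257 205 [0.4845 0.2956 0.0285]
w4 257 225 [0.4827 0.2848 0.0288]
w4 257 300 [0.4737 0.2287 0.0274]
w4 257 330 [0.4683 0.195  0.0252]
w4 257 345 [0.4653 0.1763 0.0248]
w5 257 205 [0.4847 0.2958 0.0373]
w5 257 225 [0.4829 0.2848 0.0374]
w5 257 300 [0.474  0.2295 0.0365]
w5 257 330 [0.4685 0.1949 0.0337]
w5 257 345 [0.4655 0.1765 0.0335]
```

```bash
python3 -m creep '{"slide":[[0,-0.002,0.047],[-0.001,-0.005,0.094],[-0.002,-0.01,0.14],[-0.002,-0.015,0.185],[-0.003,-0.019,0.225],[-0.003,-0.019,0.225],[-0.003,-0.019,0.225],[-0.003,-0.019,0.225]],"twist":[[0.011,-0.0017,0],[0.022,-0.0035,0],[0.033,-0.0052,0],[0.044,-0.007,0],[0.0549,-0.0087,0],[0.0549,-0.0087,0],[0.0549,-0.0087,0],[0.0549,-0.0087,0]],"fingers":[-1,-1,-1,-1,-1,-1,-1,-1]}'
python3 - <<'E'
from h import *
s=telemetry.get_state(); print(s['position'],s['contact_force'],s['moment'])
grab('wrist','w6'); grab('scene','s6'); crop('s6',150,130,350,260,4,'c6')
d=load('w6')
for v in range(150,350,20): print(v,np.round(pt(d,257,v),4))
E
```

```text
clock: 5.5
position: [0.4776, 0.2505, 0.0578]
ee_rot: [-0.027, 0.761, 0.647, 0.034]
contact_force: [0.3, 0.2, 0.4]
width: 0.009
[0.47760826 0.25053983 0.05780038] [0.27315712 0.24311866 0.42363534] [-0.05251565  0.02519457 -0.02898089]
150 [0.486  0.302  0.0057]
170 [0.4855 0.3012 0.0835]
190 [0.4842 0.2932 0.0861]
210 [0.4826 0.2837 0.0833]
230 [0.4809 0.2732 0.0802]
250 [0.479  0.2613 0.0756]
270 [0.4768 0.2476 0.0699]
290 [0.4744 0.2322 0.0636]
310 [0.4712 0.2124 0.0535]
330 [0.4681 0.1928 0.0465]
```

View pics/w6.png

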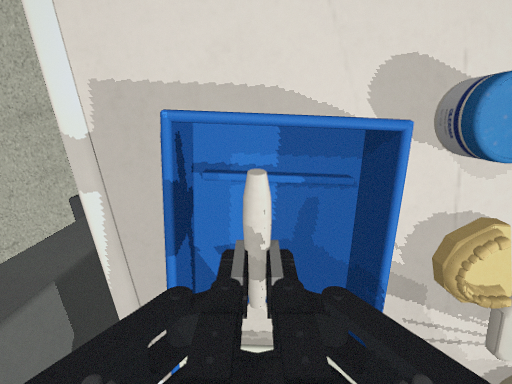

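View pics/c6.png

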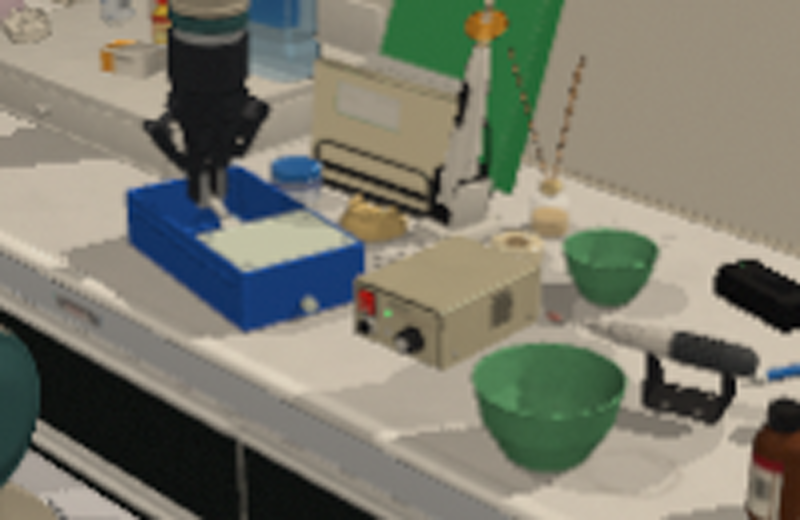

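```bash
python3 -m creep '{"slide":[[0.008,0.049,0.018],[0.023,0.147,0.054],[0.038,0.245,0.09],[0.054,0.343,0.127],[0.069,0.441,0.163],[0.085,0.539,0.199],[0.096,0.61,0.225],[0.096,0.61,0.225],[0.096,0.61,0.225]],"twist":[[0,0,0],[0,0,0],[0,0,0],[0,0,0],[0,0,0],[0,0,0],[0,0,0],[0,0,0],[0,0,0]],"fingers":[-1,-1,-1,-1,-1,-1,-1,-1,-1]}'
python3 - <<'E'
from h import *
s=telemetry.get_state(); print(s['position'],s['contact_force'],s['moment'])
grab('wrist','w7'); d=grab('top','top7'); crop('top7',100,160,260,260,4,'c7')
E
```

```text
clock: 6.5
position: [0.4916, 0.3416, 0.0917]
ee_rot: [-0.027, 0.761, 0.647, 0.034]
contact_force: [0.1, -0.2, -0.4]
width: 0.0091
[0.49157477 0.34162187 0.09165183] [ 0.09838192 -0.24255306 -0.39326595] [-0.08896457  0.01091532 -0.01009063]
```

View pics/c7.png

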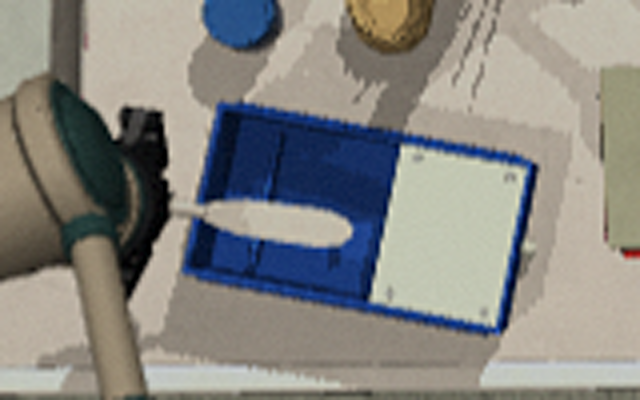

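```bash
python3 -m creep '{"slide":[[0,0,0.05],[0,0,0.2],[0,0,0.4],[0,0,0.6],[0,0,0.7],[0,0,0.7],[0,0,0.7]],"twist":[[0,0,0],[0,0,0],[0,0,0],[0,0,0],[0,0,0],[0,0,0],[0,0,0]],"fingers":[-1,-1,-1,-1,-1,-1,-1]}'
python3 - <<'E'
from h import *
s=telemetry.get_state(); print(s['position'],s['contact_force'],s['moment'],s['qpos'])
d=grab('top','top8'); crop('top8',100,160,260,260,4,'c8')
E
```

```text
clock: 7.3
position: [0.4917, 0.3411, 0.1967]
ee_rot: [-0.027, 0.761, 0.647, 0.035]
contact_force: [-0.7, 0.3, -0.6]
width: 0.0091
[0.49166629 0.34112386 0.19673595] [-0.74136411  0.34015749 -0.56998338] [-0.04094085  0.01786934 -0.01396135] [0.44711733 0.29899617 1.56295771 0.07468503 1.22741453 0.58575011]
```

View pics/c8.png

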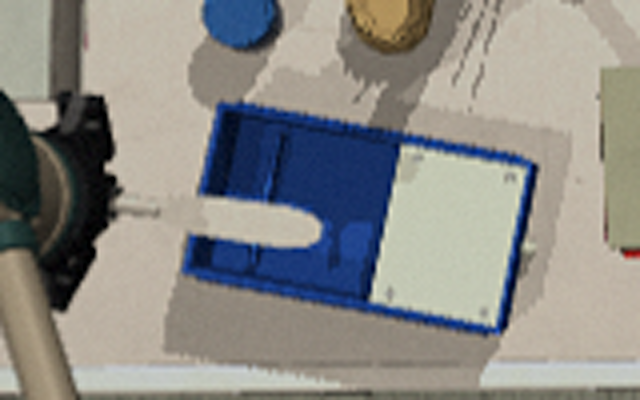

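```bash
python3 - <<'E'
from h import *
d=load('top8'); p=telemetry.get_state()['position']
for u in (318,300,270,220):
    print(np.round(pt(d,100+u/4,160+(231 if u>300 else 228)/4),4))
t=onz(d,100+322/4,160+231/4,.158); print(t,t-p)
E
```

```text
[0.4701 0.2111 0.1605]
[0.4722 0.2225 0.1624]
[0.4724 0.2403 0.1705]
[0.4726 0.2699 0.1811]
[0.47009335 0.20899745 0.158     ] [-0.02109869 -0.13199823 -0.03786017]
```

```bash
python3 -m creep '{"slide":[[-0.02,-0.07,0],[-0.05,-0.25,0],[-0.09,-0.45,0],[-0.09,-0.65,0],[-0.09,-0.85,0],[-0.09,-0.95,0],[-0.09,-0.95,0]],"twist":[[0,0,0],[0,0,0],[0,0,0],[0,0,0],[0,0,0],[0,0,0],[0,0,0]],"fingers":[-1,-1,-1,-1,-1,-1,-1]}'
python3 -m creep '{"slide":[[-0.02,-0.07,0],[-0.05,-0.25,0],[-0.09,-0.45,0],[-0.09,-0.65,0],[-0.09,-0.85,0],[-0.09,-0.95,0],[-0.09,-0.95,0]],"twist":[[0,0,0],[0,0,0],[0,0,0],[0,0,0],[0,0,0],[0,0,0],[0,0,0]],"fingers":[-1,-1,-1,-1,-1,-1,-1]}'
python3 -m creep '{"slide":[[-0.02,-0.07,0],[-0.05,-0.25,0],[-0.09,-0.45,0],[-0.09,-0.65,0],[-0.09,-0.85,0],[-0.09,-0.95,0],[-0.09,-0.95,0]],"twist":[[0,0,0],[0,0,0],[0,0,0],[0,0,0],[0,0,0],[0,0,0],[0,0,0]],"fingers":[-1,-1,-1,-1,-1,-1,-1]}'
python3 - <<'E'
from h import *
s=telemetry.get_state(); print(s['position'],s['contact_force'],s['moment'],s['qpos'])
grab('top','top9'); crop('top9',240,160,400,260,4,'c9')
grab('scene','s9'); crop('s9',200,130,400,280,4,'c10')
E
```

```text
clock: 8.05
position: [0.4778, 0.1973, 0.1961]
ee_rot: [-0.028, 0.762, 0.646, 0.034]
contact_force: [-1.2, 0.3, -0.3]
width: 0.0091
clock: 8.75
position: [0.465, 0.0556, 0.1967]
ee_rot: [-0.027, 0.762, 0.647, 0.035]
contact_force: [0.4, 0.6, -1.1]
width: 0.0091
clock: 9.45
position: [0.4517, -0.0869, 0.1967]
ee_rot: [-0.027, 0.761, 0.647, 0.035]
contact_force: [0.0, 0.5, -0.8]
width: 0.0091
[ 0.45166719 -0.08686636  0.1967137 ] [ 0.04702425  0.46966426 -0.77194982] [ 0.04976208 -0.01319285 -0.01903957] [-0.41080236  0.12859236  1.79317658  0.09103124  1.23937734 -0.27864334]
```

View pics/c9.png

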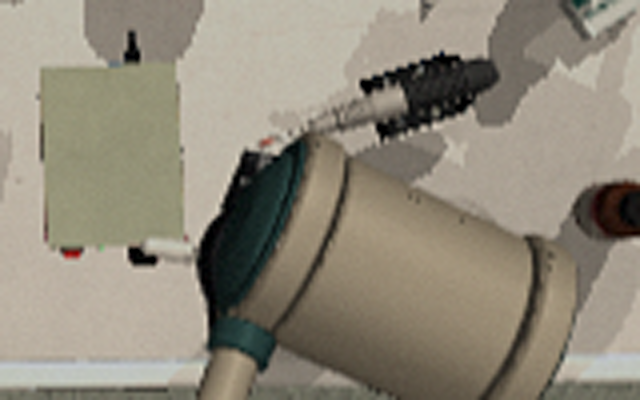

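View pics/c10.png

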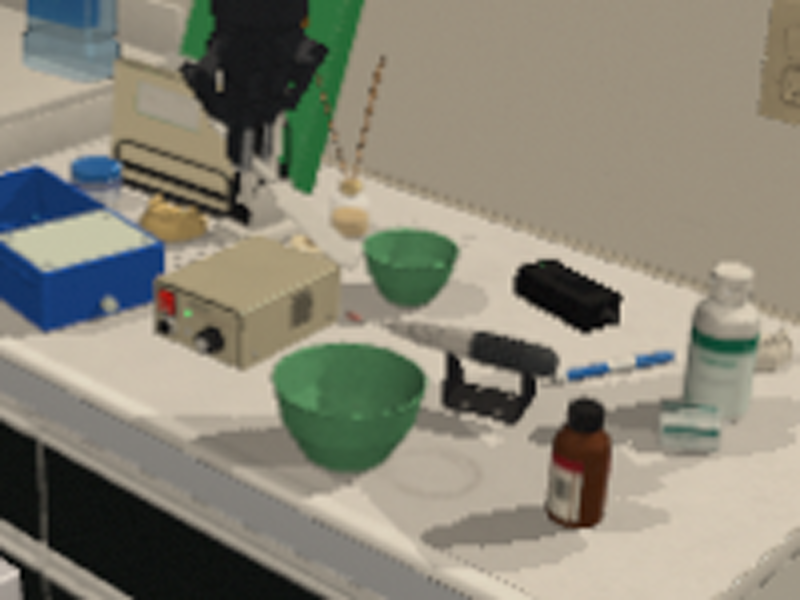

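```bash
python3 -m creep '{"slide":[[0,0,-0.06],[0,0,-0.15],[0,0,-0.25],[0,0,-0.3],[0,0,-0.3],[0,0,-0.3],[0,0,-0.3]],"twist":[[0,0,0],[0,0,0],[0,0,0],[0,0,0],[0,0,0],[0,0,0],[0,0,0]],"fingers":[-1,-1,-1,-1,-1,-1,-1]}'
python3 - <<'E'
from h import *
s=telemetry.get_state(); p=s['position'];print(p,s['contact_force'],s['qd'])
d=grab('scene','s11'); crop('s11',200,130,400,280,4,'c11')
T=p+np.array([-.0211,-.130,-.038]); t=np.linspace(0,2*np.pi,360)
rim=np.c_[.4286+.0595*np.cos(t),-.2175+.0595*np.sin(t),0*t+.067]
f=lambda a:(proj(d,a)-[200,130])*4
print('tip',T,f(T)); r=f(rim); print('rim px',r.min(0),r.max(0))
grab('wrist','w11')
E
```

```text
clock: 10.25
position: [0.4519, -0.0858, 0.1524]
ee_rot: [-0.027, 0.761, 0.647, 0.035]
contact_force: [-0.2, -0.2, -0.9]
width: 0.0094
[ 0.45193466 -0.08576513  0.15239635] [-0.19761224 -0.19116936 -0.94886513] [-0.00303697 -0.00210408 -0.00409281 -0.00069742  0.00101743 -0.00067088]
tip [ 0.43083466 -0.21576513  0.11439635] [[349.71759751 315.1013775 ]]
rim px [269.01526321 336.75535277] [424.97527318 410.983423  ]
```

View pics/c11.png

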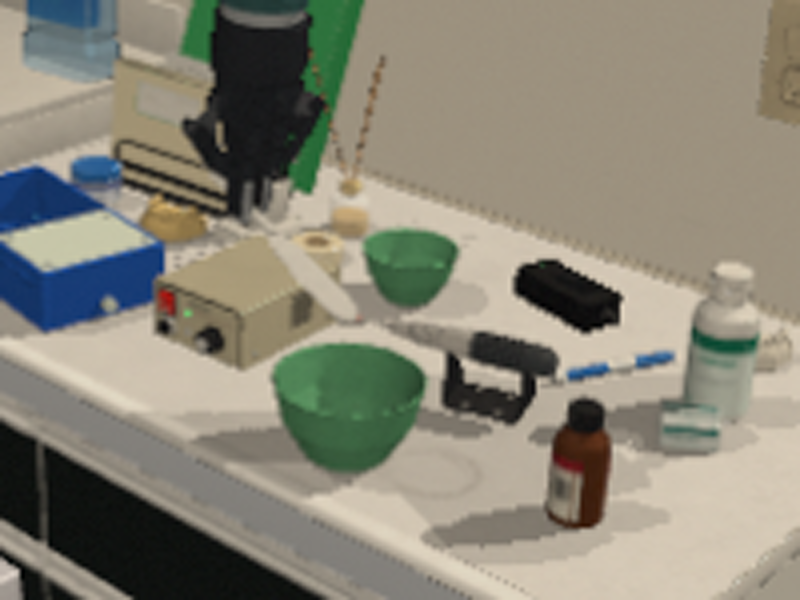

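View pics/w11.png

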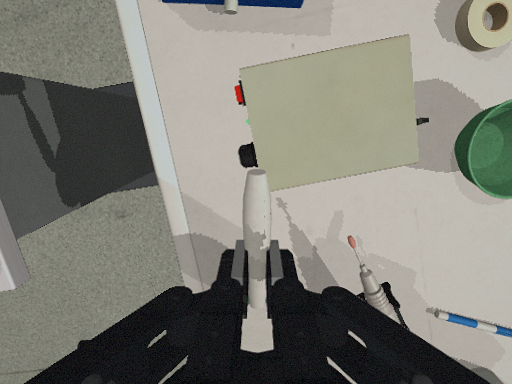

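```bash
python3 - <<'E'
from h import *
from rig import order
d=load('w11')
a,b=pt(d,257,190),pt(d,257,250); print(a,b,np.degrees(np.arctan2(a[2]-b[2],np.linalg.norm((a-b)[:2]))))
d=load('s11'); print('tip depth',pt(d,200+348/4,130+311/4))
s=telemetry.get_state(); print(s['qd'],s['width'])
order.sign_off()
E
```

```text
[ 0.45844318 -0.04319792  0.18078986] [ 0.45329668 -0.07531505  0.16984088] 18.60392353242821
tip depth [ 0.43490007 -0.21063491  0.11462867]
[-0.00200427  0.0004941   0.00331277  0.0003571   0.00087425  0.000164  ] 0.008823574861230215
the job is handed in; nothing more can be done
```

I slanted the spatula about 20° out of the tub, handle first, and slid it along its own axis until the blade cleared the cover. I then lifted it, carried it to the larger green bowl and handed the job in with it still gripped. The clock read about 10 s.

**Final position:** the last checks put the blade tip near (0.43, −0.21, 0.114) m. That is under 1 cm from the bowl's centre seen from above, and about 47 mm above the rim. The blade slopes down about 19–20°.

**Stillness and contact:** the arm was at rest and the contact force readings were near zero. The last scene picture shows the blade clear of everything, and the bowl, jar and yellow cast where they were. I did not measure the bottle again, but nothing went near it.

**Disagreements and limits:**
- **Grip width:** the fingers read about 9–10 mm on a handle given as 14 mm wide, but it held steady throughout.
- **Tip check:** the arm hid the bowl from the top camera at the end. I checked the tip only in the scene view, where it was within about a pixel of the prediction.
- **Bowl rim:** in that view it sat up to 1.5 pixels from where I had projected it, a few millimetres at most.

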